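Release the ratchet of a bench plate press and press a sealing mat home

TASK

On the blue bench press, press the red thumb pad of the ratchet pawl down until the pawl snaps over and stays clear of the teeth, and only then push the press arm by its yellow crossbar handle smoothly all the way down to its firm stop, so that the blue sealing mat is pressed fully home on the well plate. Use fingertips only: take hold of nothing, do not lift the arm up to the top of its travel, do not force anything against the engaged ratchet, and do not slam the arm. Leave the arm down with your hand clear, the well plate seated in its nest, and everything else on the bench where it stands.

Things in the scene. Friction and masses are not known exactly. Their poses are not given: they have to be found in the camera images.
- press: Hand press for sealing 96-well plates, fixed to the bench. Blue base 290 x 130 mm, top 16 mm above the bench. Origin: centre of the base's underside. Its x runs along the press from the handle end (-x) to the hinge and pawl end (+x), y across, z up. Two blue cheeks carry the hinge, outer faces 46 mm either side of the centre line, tops 86 mm above the bench. The well plate sits at x = -54 mm.
- press_hinge (a point): Centre of the arm's hinge axle, fixed on the press at its x = +70 mm, 70 mm above the bench; the axle runs along the press's y. A toothed steel quadrant on the arm's hinge end catches on the pawl every 0.18 rad (at about 0.36, 0.54, 0.72, 0.90, 1.08): with the pawl engaged the arm can rise but not go down.
- press_arm (a joint): Angle of the press arm, rad: 0 = down and level, mat home; grows as it rises (stop at 1.2). Starts at 0.62 to 1.0. Aluminium arm 28 mm wide, 22 mm high, pressing pad 104 x 76 mm under it. The hinge is stiff: the arm stays where it is left. With the pawl free, about 1 to 3 N on the handle lower it; the last 0.06 rad, which press the mat, take about 4 to 8 N, up to a firm stop.
- handle_mid (a point): Middle of the handle: yellow crossbar, 22 mm in diameter, 110 mm long, across the arm's end, parallel to the hinge axle. The point is on the bar's axis, 255 mm from the hinge axle in line with the arm (height above the hinge = 255 mm x sin(arm angle)). It moves on an arc about the hinge, outward as well as down. Its frame is the arm's: x towards the hinge, y along the bar.
- pawl (a joint): Angle of the red ratchet pawl in rad: 0 to about 0.13 = hooked in among the teeth (engaged, held by its spring); 0.34 = fully pressed, clear of the teeth. The spring goes over centre at 0.17: pressed past that, the pawl snaps to 0.34 and stays there.
- pawl_pad (a point): Centre of the top face of the pawl's red thumb pad, 36 x 36 mm, 6 mm thick, about 60 mm above the bench (level at pawl angle 0), sticking out past the hinge end of the press with nothing above it. Pressed with about 2 to 5 N it swings about the pawl pivot: from 0 to 0.34 rad it sinks 26 mm and moves 8 mm farther from the hinge. Its frame is the pawl's: z is the pad's normal.
- pawl_pivot (a point): Pivot pin of the pawl, fixed on the press, 44 mm beyond the hinge axle (away from the handle) and 24 mm above the bench, parallel to the axle.
- well_plate: Clear 96-well plate, 128 x 86 x 14 mm, loose, lying between the four low aluminium ledges of the nest on the press. Origin: centre of its underside. It stays where it is.
- mat (a joint): How far the blue sealing mat (122 x 80 x 3 mm) has been pressed into the well plate, in m: 0 at the start (standing 4 mm proud), 0.004 = home, flush on the plate. It goes down only under the press's pad (about 18 N there) and stays.
- mat_top (a point): Centre of the mat's top face.
- jar_a: Clear sample jar with lime green lid, 49 mm in diameter, 66 mm high, beside the press; origin under its centre. Leave alone.
- jar_b: Second, equal sample jar with lime green lid. Leave alone.
- lime_cap: Spare lime green jar lid, 49 mm in diameter, 15 mm high, lying open side up beside the press; origin under its centre. Leave alone.
- tip_box: Box of pipette tips, 122 x 84 x 65 mm, clear with red tray; origin under its centre. Leave alone.
- tube_rack: Blue rack of small tubes, 90 x 200 mm, 59 mm high; origin under its centre. Leave alone.
- reagent: Glass reagent bottle with blue cap, 66 mm in diameter, 140 mm high; origin under its centre. Leave alone.
- pipette: White and grey hand pipette, 28 mm thick and about 280 mm long, lying on the bench along its x; origin under its grip. Leave alone.
- specimen_dish: Square clear dish lined with foil, 100 x 100 x 20 mm; origin under its centre. Leave alone.
There are look-alikes about, which are no part of the job. What is shaped like the well_plate but black or green is not meant.

How it is judged:
By the outcome, as a careful person would: the job done as asked, in the order asked, and still so for the second after the job is handed in, with the robot touching nothing.
It also fails if it takes over 51 s, if anything falls off the work surface, if the arm or the gripper's body presses on something with over 40 N, if the wrist force passes 120 N, or if a joint passes its speed limit or range.

ROBOT

A 6-joint arm with a two-finger parallel gripper is mounted at the origin on the work surface. World frame = base frame: x ahead of the robot, y to its left, z up, the work surface at z = 0. Lengths are in mm, angles in rad, forces in N, time in s.
With the tool pointing down it reaches from about 300 to 775 mm from the base axis. Payload 14.6 kg.
Tool frame: the origin (TCP) lies on the mounting face of the last link; the fingertips stand 199 mm ahead of it and the grasp point (between the pads) lies 180 mm ahead of it; z points along the fingers, y is the line along which they close (so a half turn about z gives the same grasp; the last joint's range is limited). The gripper opens to 94 mm and grips with 3 to 60 N. Pads are 16 mm wide; open, the fingers measure 119 mm over their backs; the gripper's body (75 mm by 177 mm) begins 78 mm behind the grasp point.
Start: joints at [-1.227, 0.3, 1.521, -0, 1.321, -0.067], TCP at [219.631, -504.235, 404.646] pointing down, gripper open.
Joint ranges: [-3.03, 3.03], [-0.79, 2.21], [0.23, 2.52], [-1.04, 4.18], [0, 3.07], [-2.55, 2.55]. Speed limits (rad/s): [2.22, 2.22, 2.57, 3.14, 3.14, 3.14].

INTERFACE

Orientations are given as [roll, pitch, yaw] about the fixed x, y, z axes, in that order (R = Rz(yaw) Ry(pitch) Rx(roll)).
In Python, from cell import manip gives the robot as it stands. The module is installed in compiled form; this text tells all that it offers.
- The arm moves only by the shell command python3 -m creep 'ROWS' [FORCE]. ROWS is a JSON object of lists of equal length, an entry for each row: "slide": the shift along the world's x, y, z in cm, a list of three; "turn": the turn about the world's z in rad; "claw": the opening, from 0 (shut) to 1 (fully open). A call has 1 to 8 rows; each row shifts and turns the commanded pose from where the row before left it; what a row does not reach is not made up. A row lasts 1/8 s, in which the tool goes at most 62.5 mm and 10.7 degrees, less where a joint would pass 70% of its speed; a pose out of reach is approached as far as the arm can. A call with a gripper value outside its range is refused whole. The fingers move at their own pace and stop on an object; FORCE is the grip in N (left out, the last holds). Time passes only in rows, so rows that do not move let the fingers close. It gives the time, the measured TCP pose, the force, the opening and the grip force at its end, in the units of the state.
- manip.read_state(): the state, without advancing time (a new reading comes with each control period).
- manip.camera(name): name is "side" or "top" or "wrist"; returns (picture, depth): 420x560x3 uint8, red, green, blue; 420x560 float32, mm along the optical axis (not along the pixel's ray), 0 where there is no reading.
- manip.calibration(name): a dict with "intrinsics" (3x3 intrinsics, pixels), "pose" (4x4, takes a point from camera to world coordinates). Camera axes: x right, y up, looking along -z (the intrinsics and any distortion apply to the point x, -y, -z); pixel columns grow to the right and rows downward; lengths in mm; the calibration is good to about 2 mm. A picture is of the moment at which its call begins: read the wrist's pose just before it. calibration takes no time and is no camera call; for the wrist camera it gives the pose at the moment of the call.
- manip.sign_off(): hands the job in; it is judged then, once.
Trained networks look in the newest picture that a camera, given by its name, has taken for a name from the list of things; names that differ only in an ending like _2 or _b are one class to them, and where a whole thing is asked for, a point or a joint stands for the part that bears it (a point fixed in the world has none). Each returns a list of dicts, best first, with "score" (0 to 1); they miss things now and then, are a little off and sometimes report something else, mostly with a low value. They report only what shows in the picture. A call takes as long as a camera call. They do not tell look-alikes from the thing itself.
- manip.cut_out(query, camera): "mask" (420x560 bool, what is visible of it) and "position" ([column, row] in pixels, amid what is visible of it).
The state is a dict: "clock": time; "joints": joint angles; "qd": joint speeds; "effort": joint torques, N m; "eef_pos": TCP position; "eef_rot": TCP orientation; "wrist_force": force on the tool from outside, world axes, zero at the start; "moment": the same for the moment, N m; "finger_gap": finger opening in mm; "finger_force": force on a finger pad.
Only numpy, scipy, OpenCV 4.12 (cv2) and the standard library are available. Lean on these libraries where they do the work, as an engineer would, in place of code of your own. Each camera call takes 0.05 s, during which the arm holds its last target. There are 200 camera calls.

## Working session

There is one attempt and no reset: what is moved stays moved. The work goes in short steps, Python scripts to look and compute and a shell command to move; the robot and the scene stay as the last step left them, time stands still between calls to the robot, and variables do not carry over. Pictures are saved under pics/ and viewed, at most 10 in all, crops included, and the job is handed in when it is done.

```bash
mkdir -p pics; cat > h.py <<'E'
import numpy as np, cv2
from cell import manip
def pts(cam, mask, depth, cal):
    K=np.array(cal["intrinsics"]);T=np.array(cal["pose"])
    v,u=np.nonzero(mask&(depth>0)); d=depth[v,u]
    p=np.stack([(u-K[0,2])/K[0,0]*d,-(v-K[1,2])/K[1,1]*d,-d,np.ones_like(d)],1)
    return (p@T.T)[:,:3]
E
python3 - <<'E'
from h import *
for c in ["side","top"]:
    im,d=manip.camera(c); cal=manip.calibration(c)
    cv2.imwrite(f"pics/{c}0.png",im[:,:,::-1])
    np.savez(f"{c}0.npz",im=im,d=d)
    print(c,{k:(np.round(v,1).tolist() if not isinstance(v,dict) else v) for k,v in cal.items()})
    for q in ["pawl_pad","handle_mid","press","well_plate"]:
        for r in manip.cut_out(q,c)[:2]:
            P=pts(c,r["mask"],d,cal)
            print(q,round(r["score"],2),np.round(r["position"]),len(P),np.median(P,0).round() if len(P) else 0)
print(manip.read_state())
E
```

```text
side {'intrinsics': [[383.2, 0.0, 284.6], [0.0, 383.2, 204.8], [0.0, 0.0, 1.0]], 'pose': [[-1.0, 0.1, -0.1, 360.4], [-0.2, -0.7, 0.7, 830.2], [0.0, 0.7, 0.7, 1018.4], [0.0, 0.0, 0.0, 1.0]]}
pawl_pad 0.72 [280. 258.] 236 [499. 173.  61.]
handle_mid 0.77 [290. 187.] 1638 [502. -18. 167.]
handle_mid 0.51 [269. 143.] 627 [ 652. -363.   57.]
well_plate 0.76 [254. 174.] 591 [ 658. -206.   21.]
well_plate 0.75 [296. 214.] 247 [480. -22.  38.]
top {'intrinsics': [[388.8, 0.0, 279.1], [0.0, 388.8, 208.4], [0.0, 0.0, 1.0]], 'pose': [[-0.0, 1.0, -0.1, 448.6], [-1.0, -0.0, 0.0, 18.0], [0.0, 0.1, 1.0, 1041.2], [0.0, 0.0, 0.0, 1.0]]}
pawl_pad 0.54 [214. 211.] 256 [501. 177.  62.]
pawl_pad 0.47 [274. 113.] 2884 [766.  17.  46.]
handle_mid 0.67 [299. 206.] 2575 [504. -34. 186.]
handle_mid 0.62 [143. 152.] 877 [653. 345.  94.]
press 0.6 [279. 209.] 5501 [500.  11.  62.]
well_plate 0.94 [369. 283.] 1675 [ 320. -224.   22.]
well_plate 0.82 [315. 221.] 265 [474. -85.  38.]
{'clock': 0.5, 'joints': array([-1.22663316e+00,  2.99920642e-01,  1.52103836e+00, -7.81616410e-06,
        1.32072953e+00, -6.66531603e-02]), 'qd': array([-0.00032926, -0.00086567, -0.00038607,  0.00167853, -0.0016853 ,
        0.00060197]), 'effort': array([-8.09395206e-04, -5.31351042e+01, -3.52738094e+01,  7.08244694e-02,
        2.15155806e-02, -6.90691579e-06]), 'eef_pos': array([ 219.61170217, -504.23605554,  404.61801069]), 'eef_rot': array([-3.14149649e+00,  1.17038498e-06,  4.10818266e-01]), 'wrist_force': array([-1.27885742,  0.26623784,  0.2106611 ]), 'moment': array([-0.01651718,  0.0065031 , -0.01256547]), 'finger_force': 0.0, 'finger_gap': 93.78987571358293}
```

View pics/side0.png

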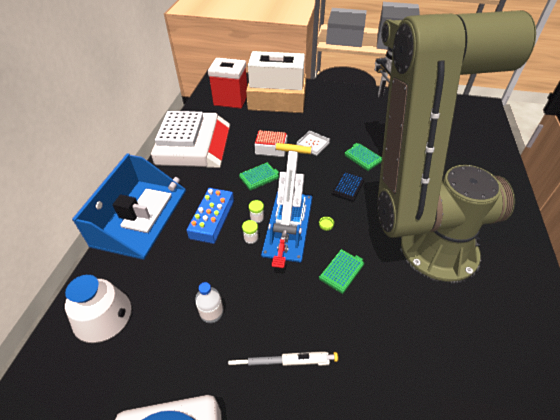

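View pics/top0.png

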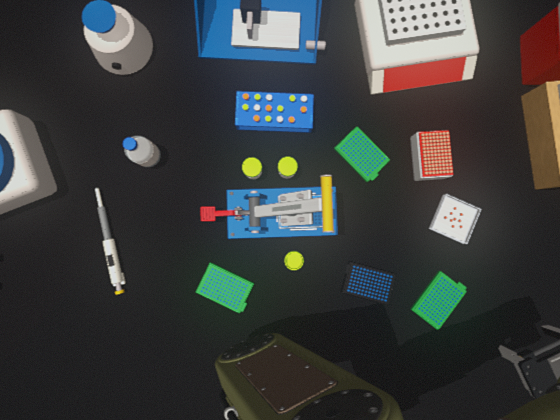

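```bash
python3 - <<'E'
from h import *
for c in ["side","top"]:
    z=np.load(f"{c}0.npz"); im,d=z["im"],z["d"]; cal=manip.calibration(c)
    hsv=cv2.cvtColor(im,cv2.COLOR_RGB2HSV); H,S,V=[hsv[...,i] for i in range(3)]
    full=pts(c,np.ones(d.shape,bool),d,cal); 
    for n,m in [("yellow",(H>20)&(H<32)&(S>130)&(V>90)),("red",((H<8)|(H>172))&(S>130)&(V>70))]:
        k,l,st,ce=cv2.connectedComponentsWithStats(m.astype(np.uint8))
        for i in range(1,k):
            if st[i,4]<60: continue
            P=pts(c,l==i,d,cal); 
            if len(P)<30: continue
            mu=np.median(P,0); w,vv=np.linalg.eigh(np.cov(P[:,:2].T))
            print(c,n,ce[i].round(),len(P),mu.round(),P.min(0).round(),P.max(0).round(),"axis",vv[:,1].round(3),"len",(2*np.sqrt(3*w)).round())
E
```

```text
side yellow [293. 147.] 189 [507. -78. 280.] [453. -90. 270.] [558. -72. 287.] axis [-1.    -0.012] len [ 14. 106.]
side red [229.  91.] 1040 [ 903. -663.   77.] [ 848. -951.   -5.] [1087. -651.  150.] axis [-0.957 -0.29 ] len [100. 165.]
side red [219. 140.] 497 [ 866. -372.   31.] [ 829. -496.   -3.] [ 904. -269.   58.] axis [-0.143  0.99 ] len [ 49. 215.]
side red [267. 139.] 131 [ 660. -379.   60.] [ 611. -510.   -0.] [ 733. -349.   72.] axis [-0.524  0.852] len [106. 123.]
side red [279. 257.] 222 [499. 175.  61.] [481. 116.  -4.] [528. 208.  83.] axis [-0.013  1.   ] len [33. 89.]
top yellow [327. 203.] 543 [509. -83. 282.] [ 455. -104.    1.] [598. -73. 287.] axis [-1.    -0.016] len [ 19. 109.]
top red [541.  51.] 2424 [ 910. -661.   80.] [ 851. -771.   -2.] [1078. -657.  151.] axis [-0.996 -0.086] len [ 40. 156.]
top red [423.  74.] 1854 [ 871. -380.   34.] [ 832. -490.    0.] [ 910. -269.   58.] axis [-0.15   0.989] len [ 47. 218.]
top red [435. 153.] 686 [ 652. -392.   60.] [ 594. -464.   -1.] [ 729. -353.   71.] axis [-1.     0.023] len [ 90. 129.]
top red [212. 213.] 354 [502. 182.  61.] [484. 120.  -3.] [524. 220.  86.] axis [-0.006  1.   ] len [36. 84.]
```

The side view shows the press at about (288,215), the raised yellow bar at (293,147) and the red pad at (279,257). In the top view the bar is at (327,203) and the pad at (207,213). The press's x axis runs roughly along world +y. Next I'll refine these positions.

```bash
python3 - <<'E'
from h import *
for c in ["side","top"]:
    z=np.load(f"{c}0.npz"); im,d=z["im"],z["d"]; cal=manip.calibration(c)
    hsv=cv2.cvtColor(im,cv2.COLOR_RGB2HSV); H,S,V=[hsv[...,i] for i in range(3)]
    P=pts(c,((H<8)|(H>172))&(S>130)&(V>70),d,cal)
    P=P[(abs(P[:,0]-500)<60)&(P[:,1]>100)&(P[:,1]<230)&(P[:,2]>45)]
    for a in range(110,220,10):
        Q=P[(P[:,1]>=a)&(P[:,1]<a+10)]
        if len(Q): print(c,a,len(Q),Q.min(0).round(),Q.max(0).round(),np.median(Q,0).round())
    P=pts(c,(H>20)&(H<32)&(S>130)&(V>90),d,cal); P=P[(P[:,2]>255)&(abs(P[:,0]-505)<70)]
    f=np.polyfit(P[:,0],P[:,1],1); print("bar",f,P[:,0].min(),P[:,0].max(),np.percentile(P[:,1],[2,50,98]),np.percentile(P[:,2],[5,50,98]))
    P=pts(c,(H>100)&(H<118)&(S>150),d,cal); Q=P[(P[:,2]>9)&(P[:,2]<22)&(abs(P[:,0]-500)<90)&(abs(P[:,1])<180)]
    print("base",cv2.minAreaRect(Q[:,:2].astype(np.float32)),len(Q))
E
```

```text
side 120 9 [496. 123.  46.] [505. 129.  83.] [499. 127.  81.]
side 130 20 [494. 131.  64.] [506. 139.  83.] [500. 134.  73.]
side 140 13 [495. 140.  64.] [505. 149.  74.] [500. 144.  69.]
side 150 13 [494. 150.  58.] [506. 158.  70.] [499. 153.  65.]
side 160 15 [494. 161.  58.] [504. 169.  68.] [500. 164.  63.]
side 170 25 [483. 171.  54.] [513. 179.  63.] [498. 176.  61.]
side 180 34 [482. 180.  57.] [516. 190.  66.] [499. 185.  62.]
side 190 31 [482. 191.  57.] [517. 200.  65.] [500. 195.  61.]
side 200 31 [481. 200.  55.] [515. 208.  65.] [499. 204.  61.]
bar [ 1.16379565e-02 -8.49152456e+01] 452.66629014540536 558.289977720953 [-87.94758564 -78.31116049 -73.34105507] [273.00216159 280.02736798 285.74936833]
base ((503.6357727050781, 1.0987091064453125), (130.4954071044922, 293.0782165527344), 1.2160675525665283) 991
top 110 4 [497. 115.  50.] [508. 120.  81.] [504. 120.  79.]
top 120 19 [498. 120.  77.] [508. 130.  84.] [501. 125.  82.]
top 130 13 [496. 131.  69.] [506. 138.  86.] [501. 136.  72.]
top 140 20 [496. 141.  66.] [507. 149.  72.] [501. 145.  69.]
top 150 20 [496. 151.  62.] [507. 159.  70.] [502. 155.  66.]
top 160 27 [487. 161.  59.] [515. 170.  67.] [502. 167.  62.]
top 170 53 [484. 170.  57.] [517. 180.  64.] [499. 175.  61.]
top 180 57 [484. 180.  55.] [517. 190.  64.] [502. 185.  61.]
top 190 54 [484. 190.  57.] [518. 200.  64.] [500. 195.  61.]
top 200 33 [485. 200.  57.] [517. 206.  64.] [502. 203.  60.]
bar [ 1.92177354e-02 -9.29871343e+01] 455.3681900905016 561.8070277727193 [-92.9723214  -83.17860768 -74.49303356] [276.45537764 282.27961661 285.46005259]
base ((506.34228515625, 0.391845703125), (130.15106201171875, 288.3547058105469), 1.5935357809066772) 2014
```

```bash
python3 -m creep '{"slide":[[2.2,5,4.5],[2.2,5,4.5],[2.2,5,4.5],[2.1,5.4,0],[2.1,5.4,0],[2.1,5.4,0],[2.1,5.4,0],[2.1,5.4,0]],"turn":[0.145,0.145,0.145,0.145,0.145,0.145,0.145,0.145],"claw":[0,0,0,0,0,0,0,0]}' 10
```

```text
clock: 1.5
eef_pos: [383.0, -99.9, 524.1]
eef_rot: [3.141, 0.0, 1.575]
wrist_force: [0.6, -0.3, -0.9]
finger_gap: 17.6
finger_force: 0.0
```

```bash
python3 -m creep '{"slide":[[2.2,5.6,0],[2.2,5.6,0],[2.2,5.6,0],[2.2,5.6,0],[2.2,5,0],[0,0,0],[0,0,0]],"turn":[0,0,0,0,0,0,0],"claw":[0,0,0,0,0,0,0]}'
```

```text
clock: 2.38
eef_pos: [492.8, 171.9, 523.8]
eef_rot: [-3.141, 0.0, 1.571]
wrist_force: [-0.6, 0.9, 0.2]
finger_gap: 0.3
finger_force: 0.0
```

```bash
python3 -m creep '{"slide":[[0.7,1.8,-5],[0,0,-6],[0,0,-6],[0,0,-5],[0,0,-2.5],[0,0,0],[0,0,0],[0,0,0]],"turn":[0,0,0,0,0,0,0,0],"claw":[0,0,0,0,0,0,0,0]}'
python3 - <<'E'
from h import *
im,d=manip.camera("side"); cv2.imwrite("pics/side1.png",cv2.resize(im[120:320,180:420,::-1],None,fx=3,fy=3))
E
```

```text
clock: 3.38
eef_pos: [500.1, 190.0, 280.4]
eef_rot: [3.139, -0.001, 1.57]
wrist_force: [0.2, 0.0, -0.8]
finger_gap: 0.8
finger_force: 0.0
```

View pics/side1.png

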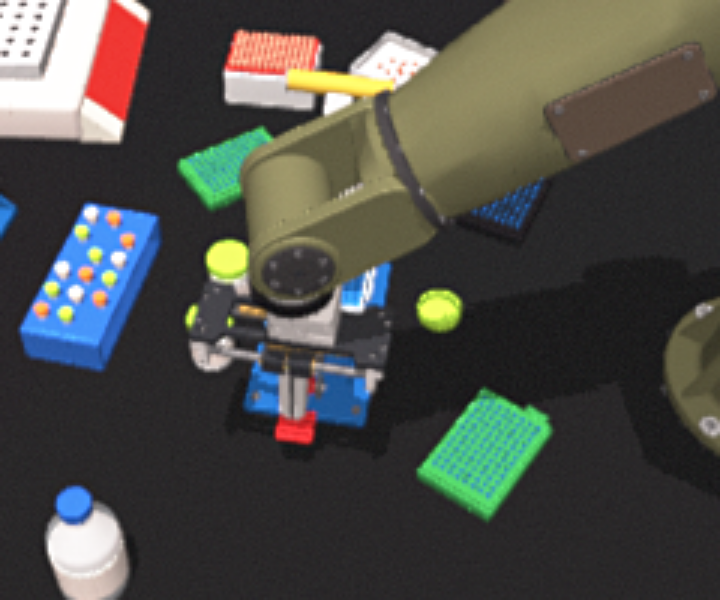

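The closed fingertips stand centred over the red pad, at about (295,430) in the crop. Next I press it.

```bash
python3 -m creep '{"slide":[[0,0,-0.8],[0,0,-0.8],[0,0,-0.6],[0,0.1,-0.5],[0,0.1,-0.5],[0,0.1,-0.5],[0,0,0],[0,0,0]],"turn":[0,0,0,0,0,0,0,0],"claw":[0,0,0,0,0,0,0,0]}'
```

```text
clock: 4.42
eef_pos: [500.0, 193.2, 241.9]
eef_rot: [-3.142, 0.0, 1.571]
wrist_force: [-0.2, -1.0, 0.3]
finger_gap: 0.6
finger_force: 0.0
```

```bash
python3 -m creep '{"slide":[[0,0.1,-0.3],[0,0.1,-0.3],[0,0,-0.2],[0,0,0]],"turn":[0,0,0,0],"claw":[0,0,0,0]}'
python3 -m creep '{"slide":[[0,0,0.5],[0,0,3],[0,0,5],[0,0,6],[0,0,6],[0,0,6],[0,0,2],[0,0,0]],"turn":[0,0,0,0,0,0,0,0],"claw":[0,0,0,0,0,0,0,0]}'
python3 - <<'E'
from h import *
for c in ["side","top"]:
    im,d=manip.camera(c); cal=manip.calibration(c)
    if c=="side": cv2.imwrite("pics/side2.png",cv2.resize(im[120:320,180:420,::-1],None,fx=3,fy=3))
    hsv=cv2.cvtColor(im,cv2.COLOR_RGB2HSV); H,S,V=[hsv[...,i] for i in range(3)]
    P=pts(c,((H<8)|(H>172))&(S>130)&(V>70),d,cal)
    P=P[(abs(P[:,0]-500)<60)&(P[:,1]>100)&(P[:,1]<240)&(P[:,2]>10)&(P[:,2]<100)]
    for a in range(110,230,20):
        Q=P[(P[:,1]>=a)&(P[:,1]<a+20)]
        if len(Q): print(c,a,len(Q),np.median(Q,0).round())
    P=pts(c,(H>20)&(H<32)&(S>130)&(V>90),d,cal); P=P[(P[:,2]>60)&(abs(P[:,0]-505)<70)&(P[:,1]<0)&(P[:,1]>-220)]
    if len(P):print("bar",np.percentile(P,[5,50,95],axis=0).round())
E
```

```text
clock: 4.92
eef_pos: [500.2, 195.2, 235.3]
eef_rot: [3.14, 0.0, 1.571]
wrist_force: [-5.4, -4.8, 19.7]
finger_gap: 0.7
finger_force: 8.4
clock: 5.92
eef_pos: [499.7, 195.3, 519.8]
eef_rot: [3.139, -0.001, 1.571]
wrist_force: [-0.5, -0.2, -1.2]
finger_gap: 0.7
finger_force: 0.0
side 110 7 [495. 118.  28.]
side 130 31 [498. 145.  72.]
side 150 33 [498. 160.  55.]
side 170 62 [499. 183.  39.]
side 190 82 [498. 200.  32.]
side 210 12 [501. 212.  29.]
bar [[454. -86. 273.]
 [474. -78. 281.]
 [496. -74. 285.]]
top 110 19 [500. 125.  52.]
top 130 37 [501. 140.  73.]
top 150 34 [502. 160.  55.]
top 170 80 [501. 183.  38.]
top 190 97 [501. 200.  32.]
top 210 13 [501. 211.  28.]
bar [[459. -92. 276.]
 [508. -83. 282.]
 [556. -75. 285.]]
```

View pics/side2.png

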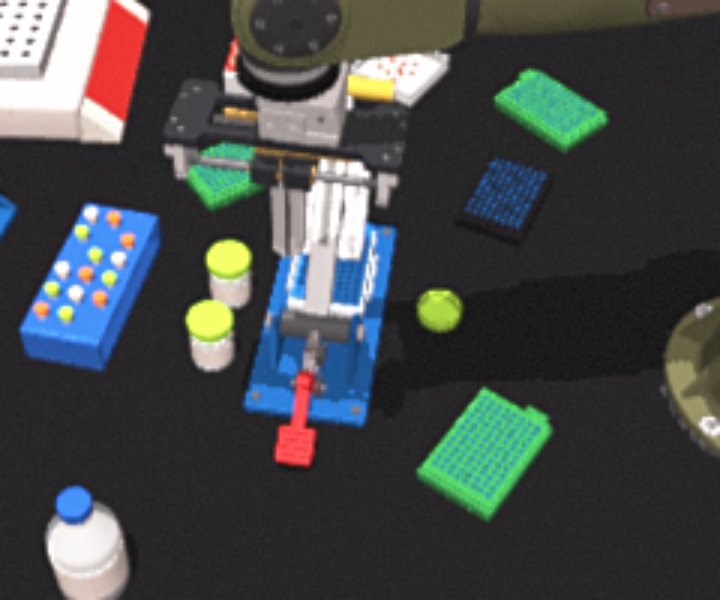

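The red pad is now low and tilted, at about (297,445) in the crop and z≈32, and it stayed there, so the pawl has snapped over. Next I go to the handle.

```bash
python3 -m creep '{"slide":[[0.1,-5.5,0],[0.2,-5.5,0],[0.2,-5.5,0],[0.2,-5.5,0],[0,-5.8,0],[0,0,0],[0,0,-1],[0,0,0]],"turn":[0,0,0,0,0,0,0,0],"claw":[0,0,0,0,0,0,0,0]}'
```

```text
clock: 7.02
eef_pos: [507.1, -81.7, 507.3]
eef_rot: [-3.139, -0.001, 1.572]
wrist_force: [-0.3, 1.0, 0.4]
finger_gap: 0.7
finger_force: 0.0
```

```bash
python3 - <<'E'
import numpy as np
a=np.r_[0.92:0.05:-0.04,0.06,0.04,0.02,0]
y=7.1-25.5*np.cos(a); z=28+25.5*np.sin(a)
for A,Y,Z,dy,dz in zip(a[1:],y[1:],z[1:],np.diff(y),np.diff(z)): print(f"{A:.2f} {Y:.2f} {Z:.2f} [0,{dy:.2f},{dz:.2f}]")
print(y[0],z[0])
E
python3 -m creep '{"slide":[[0,-0.1,-1],[0,0,-0.8],[0,0,-0.4],[0,0,0]],"turn":[0,0,0,0],"claw":[0,0,0,0]}'
```

```text
0.88 -9.15 47.65 [0,-0.80,-0.63]
0.84 -9.92 46.99 [0,-0.77,-0.67]
0.80 -10.67 46.29 [0,-0.75,-0.70]
0.76 -11.38 45.57 [0,-0.72,-0.73]
0.72 -12.07 44.81 [0,-0.69,-0.75]
0.68 -12.73 44.03 [0,-0.66,-0.78]
0.64 -13.35 43.23 [0,-0.63,-0.81]
0.60 -13.95 42.40 [0,-0.59,-0.83]
0.56 -14.51 41.55 [0,-0.56,-0.85]
0.52 -15.03 40.67 [0,-0.52,-0.87]
0.48 -15.52 39.78 [0,-0.49,-0.90]
0.44 -15.97 38.86 [0,-0.45,-0.91]
0.40 -16.39 37.93 [0,-0.42,-0.93]
0.36 -16.77 36.98 [0,-0.38,-0.95]
0.32 -17.11 36.02 [0,-0.34,-0.96]
0.28 -17.41 35.05 [0,-0.30,-0.97]
0.24 -17.67 34.06 [0,-0.26,-0.99]
0.20 -17.89 33.07 [0,-0.22,-1.00]
0.16 -18.07 32.06 [0,-0.18,-1.00]
0.12 -18.22 31.05 [0,-0.14,-1.01]
0.08 -18.32 30.04 [0,-0.10,-1.01]
0.06 -18.35 29.53 [0,-0.04,-0.51]
0.04 -18.38 29.02 [0,-0.03,-0.51]
0.02 -18.39 28.51 [0,-0.02,-0.51]
0.00 -18.40 28.00 [0,-0.01,-0.51]
-8.3484139944083 48.287841310927334
clock: 7.52
eef_pos: [506.9, -83.7, 486.6]
eef_rot: [-3.141, -0.0, 1.571]
wrist_force: [-0.7, -0.9, 0.2]
finger_gap: 0.5
finger_force: 0.0
```

```bash
python3 -m creep '{"slide":[[0,0,-0.4],[0,-0.5,-0.4],[0,-0.7,-0.6],[0,-0.7,-0.7],[0,-0.8,-0.7],[0,0,0]],"turn":[0,0,0,0,0,0],"claw":[0,0,0,0,0,0]}'
```

```text
clock: 8.28
eef_pos: [506.8, -111.5, 458.3]
eef_rot: [-3.141, 0.0, 1.57]
wrist_force: [0.0, -0.0, 0.6]
finger_gap: 0.2
finger_force: 0.0
```

```bash
cat > bar.py <<'E'
from h import *
for c in ["side","top"]:
    im,d=manip.camera(c); cal=manip.calibration(c)
    hsv=cv2.cvtColor(im,cv2.COLOR_RGB2HSV); H,S,V=[hsv[...,i] for i in range(3)]
    P=pts(c,(H>20)&(H<32)&(S>130)&(V>90),d,cal); P=P[(P[:,2]>50)&(abs(P[:,0]-505)<70)&(P[:,1]<0)&(P[:,1]>-220)]
    if len(P):print("bar",len(P),np.percentile(P,[5,50,95],axis=0).round())
    cv2.imwrite(f"pics/{c}_n.png",cv2.resize(im[100:320,150:420,::-1],None,fx=2.7,fy=2.7))
E
python3 bar.py
```

```text
bar 152 [[ 459. -113.  249.]
 [ 507. -105.  255.]
 [ 554. -100.  260.]]
```

View pics/side_n.png

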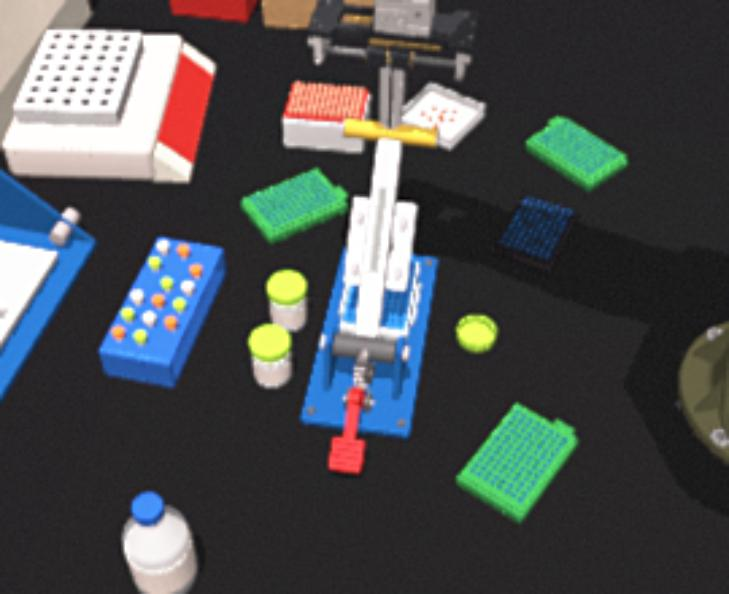

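The bar is at about (390,133) in the crop and has come down to z≈260 at its top. The fingertips are on its middle and the pawl still lies down. I carry on along the arc.

```bash
python3 -m creep '{"slide":[[0,-0.6,-0.6],[0,-0.7,-0.77],[0,-0.66,-0.79],[0,-0.63,-0.81],[0.05,-0.59,-0.83],[0,-0.56,-0.85],[0,-0.52,-0.87],[0,-0.49,-0.9]],"turn":[0,0,0,0,0,0,0,0],"claw":[0,0,0,0,0,0,0,0]}'
```

```text
clock: 9.38
eef_pos: [507.4, -158.6, 394.0]
eef_rot: [-3.141, -0.0, 1.571]
wrist_force: [1.0, -1.4, 4.5]
finger_gap: 0.7
finger_force: 1.6
```

```bash
python3 -m creep '{"slide":[[0,-0.4,-0.8],[0,-0.4,-0.93],[0,-0.38,-0.95],[0,-0.34,-0.96],[0.05,-0.3,-0.97],[0,-0.26,-0.99],[0,-0.22,-1.0],[0,-0.18,-1.0]],"turn":[0,0,0,0,0,0,0,0],"claw":[0,0,0,0,0,0,0,0]}'
```

```text
clock: 10.38
eef_pos: [507.9, -183.2, 318.0]
eef_rot: [3.142, -0.0, 1.571]
wrist_force: [0.5, -0.9, 1.6]
finger_gap: 0.6
finger_force: 0.9
```

```bash
python3 -m creep '{"slide":[[0,0,-0.6],[0,0,-0.6],[0,0,-0.5],[0,0,-0.4],[0,0,-0.4],[0,0,-0.3],[0,0,-0.3],[0,0,0]],"turn":[0,0,0,0,0,0,0,0],"claw":[0,0,0,0,0,0,0,0]}'
```

```text
clock: 11.38
eef_pos: [507.9, -183.3, 288.0]
eef_rot: [3.141, 0.001, 1.571]
wrist_force: [-0.7, -2.8, 3.8]
finger_gap: 0.3
finger_force: 2.1
```

```bash
python3 -m creep '{"slide":[[0,0,-0.2],[0,0,-0.2],[0,0,-0.2],[0,0,-0.2],[0,0,-0.1],[0,0,0],[0,0,0]],"turn":[0,0,0,0,0,0,0],"claw":[0,0,0,0,0,0,0]}'
```

```text
clock: 12.25
eef_pos: [507.9, -183.6, 279.9]
eef_rot: [3.14, 0.002, 1.571]
wrist_force: [-5.8, -4.4, 13.6]
finger_gap: 0.5
finger_force: 7.2
```

```bash
python3 -m creep '{"slide":[[0,0,-0.1],[0,0,0],[0,0,0]],"turn":[0,0,0],"claw":[0,0,0]}'; python3 -m creep '{"slide":[[0,0,0.3],[0,0,1],[0,0,3],[0,0,5],[0,-2,5],[0,-5,3],[0,-5,0],[0,0,0]],"turn":[0,0,0,0,0,0,0,0],"claw":[0,0,0,0,0,0,0,0]}'; python3 bar.py
```

```text
clock: 12.62
eef_pos: [508.0, -183.6, 279.5]
eef_rot: [3.14, 0.002, 1.571]
wrist_force: [-9.1, -3.4, 21.8]
finger_gap: 0.3
finger_force: 10.9
clock: 13.62
eef_pos: [507.4, -305.4, 450.4]
eef_rot: [-3.141, -0.0, 1.568]
wrist_force: [-0.8, 0.7, -0.0]
finger_gap: 0.4
finger_force: 0.0
bar 118 [[ 460. -188.   71.]
 [ 505. -179.   79.]
 [ 554. -172.   84.]]
bar 354 [[ 463. -193.   73.]
 [ 511. -183.   79.]
 [ 559. -175.   83.]]
```

View pics/side_n.png

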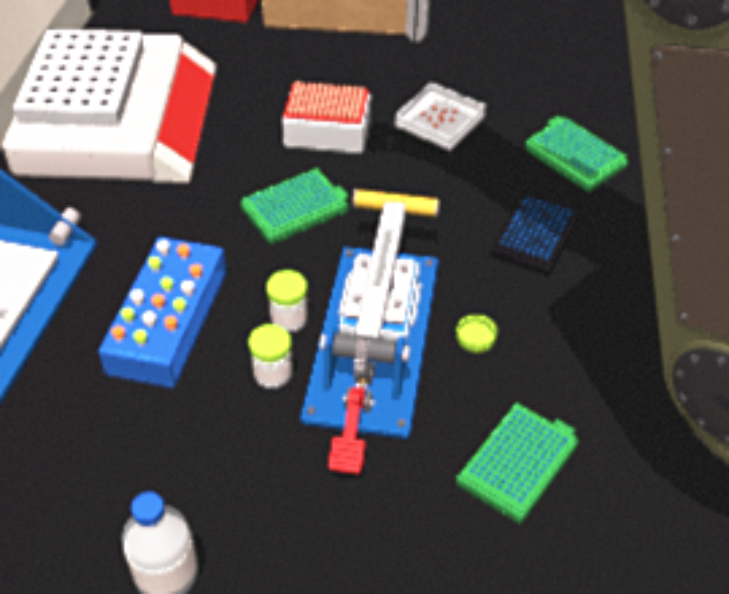

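The arm is level, with the bar at about (395,203) in the crop and its top at z≈82, where 81 is nominal. The force rose to 22 N at the stop, well above the 4–8 N that pressing the mat takes. The hand is clear and nothing else has moved.

```bash
python3 -c "
from cell import manip
print(manip.sign_off())"
```

```text
the job is handed in; nothing more can be done
None
```

I pressed the pawl until it snapped clear, then lowered the press arm smoothly to its firm stop; the hand is clear, nothing else on the bench appears to have moved, and the job is handed in at about 14 s on the clock.

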